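# Find the worn spring foot and push its tag down

## Task

One of the three spring-mounted machine feet on the bench has gone soft. With closed fingertips, moderately and one after another from left to right as the robot sees them, press down each round black pad and feel how stiff it is; then push the red tag of the softest foot fully down to mark it for replacement, and leave the other two tags up. Grip and lift nothing, and leave the magnet, bolt, round offcut and tape measure where they are.

Things in the scene. Friction and masses are not known exactly. Their poses are not given: they have to be found in the camera images.
- foot_a: Base of one machine foot: grey steel plate 140 x 84 x 10 mm, fixed to the bench. Its origin is on the bench directly under the centre of its round pad; the plate reaches 45 mm to -x and 95 mm to +x of it; its own +x points from the pad to the tag. The three feet look alike and stand side by side, in any order; letters say nothing of stiffness.
- pad_a_top (a point): Centre of the top face of this foot's round black rubber pad (56 mm across, on a steel coil spring), 62 mm above the bench at rest; moves down with the pad.
- pad_a (a joint): How far this pad is pressed down, m: near 0 at rest, 0.014 at its stop. It is a plain spring that comes back up when let go; the three springs differ about twofold from one to the next, the firmest needs about 22 N at its stop.
- tag_a_top (a point): Centre of the flat top (20 x 34 mm, long side along the foot's y) of this foot's red tag, 68 mm from the pad's centre along the foot's +x, 70 mm above the bench when up; moves down with the tag.
- tag_a (a joint): How far this tag is pushed down into its aluminium block, m: 0 up, 0.022 fully down (head resting on the block, top 48 mm above the bench). Takes about 3 N to slide and stays where it is left.
- foot_b: Base of one machine foot: grey steel plate 140 x 84 x 10 mm, fixed to the bench. Its origin is on the bench directly under the centre of its round pad; the plate reaches 45 mm to -x and 95 mm to +x of it; its own +x points from the pad to the tag. The three feet look alike and stand side by side, in any order; letters say nothing of stiffness.
- pad_b_top (a point): Centre of the top face of this foot's round black rubber pad (56 mm across, on a steel coil spring), 62 mm above the bench at rest; moves down with the pad.
- pad_b (a joint): How far this pad is pressed down, m: near 0 at rest, 0.014 at its stop. It is a plain spring that comes back up when let go; the three springs differ about twofold from one to the next, the firmest needs about 22 N at its stop.
- tag_b_top (a point): Centre of the flat top (20 x 34 mm, long side along the foot's y) of this foot's red tag, 68 mm from the pad's centre along the foot's +x, 70 mm above the bench when up; moves down with the tag.
- tag_b (a joint): How far this tag is pushed down into its aluminium block, m: 0 up, 0.022 fully down (head resting on the block, top 48 mm above the bench). Takes about 3 N to slide and stays where it is left.
- foot_c: Base of one machine foot: grey steel plate 140 x 84 x 10 mm, fixed to the bench. Its origin is on the bench directly under the centre of its round pad; the plate reaches 45 mm to -x and 95 mm to +x of it; its own +x points from the pad to the tag. The three feet look alike and stand side by side, in any order; letters say nothing of stiffness.
- pad_c_top (a point): Centre of the top face of this foot's round black rubber pad (56 mm across, on a steel coil spring), 62 mm above the bench at rest; moves down with the pad.
- pad_c (a joint): How far this pad is pressed down, m: near 0 at rest, 0.014 at its stop. It is a plain spring that comes back up when let go; the three springs differ about twofold from one to the next, the firmest needs about 22 N at its stop.
- tag_c_top (a point): Centre of the flat top (20 x 34 mm, long side along the foot's y) of this foot's red tag, 68 mm from the pad's centre along the foot's +x, 70 mm above the bench when up; moves down with the tag.
- tag_c (a joint): How far this tag is pushed down into its aluminium block, m: 0 up, 0.022 fully down (head resting on the block, top 48 mm above the bench). Takes about 3 N to slide and stays where it is left.
- magnet: Bystander, loose: small red and grey welding magnet, 42 x 54 x 17 mm, behind the feet. Origin at the centre of its underside.
- bolt: Bystander, loose: steel hex bolt lying down, 58 mm long, behind the feet. Origin at the centre of its underside.
- slug: Bystander, loose: round steel offcut, 31 mm across, 35 mm high, in front of the feet. Origin at the centre of its underside.
- tape: Bystander, loose: yellow tape measure, 36 x 76 x 64 mm, standing in front of the feet. Origin at the centre of its underside.

How it is judged (in metres and radians):
On the way, in this order (a step that is already met when the one before it is completed fails the run):
1. left-hand pad pressed down by the fingers, more than 2 mm (((value of joint pad_a above 0.002 m and contact force between pad_a and the fingers above 0.5 N and world y of pad_a_top above 0.045 m) or (value of joint pad_b above 0.002 m and contact force between pad_b and the fingers above 0.5 N and world y of pad_b_top above 0.045 m) or (value of joint pad_c above 0.002 m and contact force between pad_c and the fingers above 0.5 N and world y of pad_c_top above 0.045 m))), for 0.1 s.
2. middle pad pressed down by the fingers, more than 2 mm (((value of joint pad_a above 0.002 m and contact force between pad_a and the fingers above 0.5 N and world y of pad_a_top between -0.105 and 0.045 m) or (value of joint pad_b above 0.002 m and contact force between pad_b and the fingers above 0.5 N and world y of pad_b_top between -0.105 and 0.045 m) or (value of joint pad_c above 0.002 m and contact force between pad_c and the fingers above 0.5 N and world y of pad_c_top between -0.105 and 0.045 m))), for 0.1 s.
3. right-hand pad pressed down by the fingers, more than 2 mm (((value of joint pad_a above 0.002 m and contact force between pad_a and the fingers above 0.5 N and world y of pad_a_top below -0.105 m) or (value of joint pad_b above 0.002 m and contact force between pad_b and the fingers above 0.5 N and world y of pad_b_top below -0.105 m) or (value of joint pad_c above 0.002 m and contact force between pad_c and the fingers above 0.5 N and world y of pad_c_top below -0.105 m))), for 0.1 s.
4. only after that, one tag is pushed down at least 18 mm, the others left up (((value of joint tag_a above 0.018 m and value of joint each of tag_b, tag_c below 0.005 m) or (value of joint tag_b above 0.018 m and value of joint each of tag_a, tag_c below 0.005 m) or (value of joint tag_c above 0.018 m and value of joint each of tag_a, tag_b below 0.005 m))), for 0.1 s.
At the end, for the whole second after the job is handed in: The tag of the softest foot is at least 18 of its 22 mm down, the other two tags are less than 5 mm down, and all pads have sprung back up. (The softest is recognised at rest by its pad's sag under its own weight, just over half a millimetre, the others' being less: too small to see.) (((value of joint pad_a between 0.0005 and 0.0012 m and value of joint tag_a above 0.018 m and value of joint each of pad_b, pad_c below 0.0005 m and value of joint each of tag_b, tag_c below 0.005 m) or (value of joint pad_b between 0.0005 and 0.0012 m and value of joint tag_b above 0.018 m and value of joint each of pad_a, pad_c below 0.0005 m and value of joint each of tag_a, tag_c below 0.005 m) or (value of joint pad_c between 0.0005 and 0.0012 m and value of joint tag_c above 0.018 m and value of joint each of pad_a, pad_b below 0.0005 m and value of joint each of tag_a, tag_b below 0.005 m))); the robot touches nothing.
It fails at once if a bystander is moved more than 15 mm (distance of any of magnet, bolt, slug, tape from where it was at the start of the episode above 0.015 m).
It fails at once if a pad or tag is forced or squeezed with more than 50 N (contact force between any of pad_a, tag_a, pad_b, tag_b, pad_c, tag_c and the fingers above 50 N).
It also fails if it takes over 48 s, if anything falls off the work surface, if the arm or the gripper's body presses on something with over 40 N, if the wrist force passes 120 N, or if a joint passes its speed limit or range.

## Robot

A 6-joint arm with a two-finger parallel gripper is mounted at the origin on a cart in front of the work surface, level with it; the furniture and walls round the work are solid. World frame = base frame: x ahead of the robot, y to its left, z up, the work surface at z = 0. Lengths are in mm, angles in degrees, forces in N, time in s.
With the tool pointing down it reaches from about 350 to 850 mm from the base axis. Payload 8.1 kg.
Tool frame: the origin (TCP) lies between the finger pads; the fingertips stand 22 mm ahead of it and the grasp point (between the pads) lies 3 mm ahead of it; z points along the fingers, y is the line along which they close (so a half turn about z gives the same grasp; the last joint's range is limited). The gripper opens to 85 mm and grips with 20 to 120 N. Pads are 22 mm wide; open, the fingers measure 114 mm over their backs; the gripper's body (76 mm by 85 mm) begins 54 mm behind the grasp point. The pads swing forward as they close: fully open they stand 13 mm farther back than shut.
Start: joints at [58.304, 7.471, 85.268, -0, 87.261, -4.893], TCP at [270.535, 535.552, 253.292] pointing down, gripper open.
Joint ranges: [-169.43, 169.43], [-51.17, 129.36], [1.28, 143.12], [-76.62, 256.62], [0, 156.53], [-152.29, 152.29]. Speed limits (degrees/s): [136.94, 136.94, 159.86, 180, 180, 180].

## Interface

Orientations are given as [roll, pitch, yaw] about the fixed x, y, z axes, in that order (R = Rz(yaw) Ry(pitch) Rx(roll)).
In Python, from bench import r, vision gives the robot as it stands.
- The arm moves only by the tool step_arm, never from a script. Its argument "targets" is a list that holds one entry, the list of rows, each a list of 6 numbers: the shift along the world's x, y, z in mm, then the turn, a rotation vector about the world's x, y, z in rad. In form: [[[x, y, z, rx, ry, rz], ...]]. A call has 1 to 12 rows; each row is the pose to reach, as a shift and turn from the pose commanded when the call began; what a row does not reach only later rows make up. A row lasts 1/12 s, in which the tool goes at most 41.7 mm and 7.16 degrees, less where a joint would pass 70% of its speed; a pose out of reach is approached as far as the arm can. A call with a gripper value outside its range is refused whole. "fingers" is the gripper's target within -1 to 1 (shut at 1, half-way at 0, fully open at -1), set as the call begins (left out, the last holds). The fingers move at their own pace and stop on an object; "newtons" is the grip in N (left out, the last holds). Time passes only in rows, so rows that repeat a pose let the fingers close. It gives the time, the measured TCP pose, the force, the opening and the grip force at its end, in the units of the state.
- r.sense(): the state, without advancing time (a new reading comes with each control period).
- vision.snapshot(name): name is "scene" or "top" or "wrist"; returns a dict with "img" (384x512x3 uint8, blue, green, red), "mtx" (3x3 intrinsics, pixels), "D" ([k1, k2, p1, p2, k3] as OpenCV has them; the pictures are not rectified), "eye" and "attitude" of the camera in the world. Camera axes: x right, y up, looking along -z (the intrinsics and any distortion apply to the point x, -y, -z); pixel columns grow to the right and rows downward; lengths in mm; the calibration is good to about 2 mm. A picture is of the moment at which its call begins. There is no depth.
- r.hand_in(): hands the job in; it is judged then, once.
The state is a dict: "time": time; "joint_pos": joint angles; "qd": joint speeds; "joint_efforts": joint torques, N m; "tool_pos": TCP position; "tcp_rot": TCP orientation; "ft_force": force on the tool from outside, world axes, zero at the start; "wrist_torque": the same for the moment, N m; "finger_gap": finger opening in mm; "grip_force": force on a finger pad.
Only numpy, scipy, OpenCV 4.12 (cv2) and the standard library are available. Lean on these libraries where they do the work, as an engineer would, in place of code of your own. Each camera call takes 0.05 s, during which the arm holds its last target. There are 200 camera calls.

## Working session

There is one attempt and no reset: what is moved stays moved. The work goes in short steps, Python scripts to look and compute and a tool call to move; the robot and the scene stay as the last step left them, time stands still between calls to the robot, and variables do not carry over. Pictures are saved under pics/ and viewed, at most 10 in all, crops included, and the job is handed in when it is done.

Besides the shell and the picture viewer there is one more tool, called as name([rows], argument=value, ...), one row to a line, values as JSON. step_arm: Moves the arm, as the interface text tells. Its arguments: {"type":"object","properties":{"targets":{"type":"array"},"fingers":{"type":"number"},"newtons":{"type":"number"}},"required":["targets"]}

```bash
ls; mkdir -p pics; cat > h.py <<'E'
import numpy as np, cv2
from bench import r, vision
def ray(s,uv):
    p=cv2.undistortPoints(np.array([[uv]],float),np.array(s["mtx"]),np.array(s["D"]))[0,0]
    return np.array([p[0],-p[1],-1.])
def plane(s,uv,z,R):
    d=R@ray(s,uv); e=np.array(s["eye"],float); return e+d*(z-e[2])/d[2]
E
python3 - <<'E'
from h import *
for n in("top","scene"):
    s=vision.snapshot(n); cv2.imwrite(f"pics/{n}1.png",s["img"]); print(n,s["eye"],s["attitude"],s["mtx"],s["D"])
print(r.sense())
E
```

```text
pics
top [ 512.31802414  -42.10650007 1088.30946854] [  4.3464501    0.34031254 -88.26842039] [[483.16398715   0.         255.16655429]
 [  0.         483.16398715 185.91759181]
 [  0.           0.           1.        ]] [-0.04069583  0.          0.          0.          0.        ]
scene [-40.30343136 378.93134213 511.16639342] [  60.26150499    0.1471217  -123.2743064 ] [[347.57784793   0.         254.92663782]
 [  0.         347.57784793 194.00398048]
 [  0.           0.           1.        ]] [0.01316217 0.         0.         0.         0.        ]
{'time': 0.1, 'joint_pos': array([ 5.83049714e+01,  7.51228674e+00,  8.53221272e+01,  1.09459078e-03,
        8.72617633e+01, -4.89176902e+00]), 'qd': array([ 0.03964265,  0.028311  , -0.10280916,  0.0058465 , -0.04436374,
        0.05314644]), 'joint_efforts': array([ 3.05982838e-03, -5.70953715e+01, -5.01941049e+01, -1.76910189e-04,
        8.19625013e-03,  2.45573051e-05]), 'tool_pos': array([270.28071599, 535.16913282, 252.34234905]), 'tcp_rot': array([-1.79904266e+02, -9.29065875e-03,  1.53196679e+02]), 'ft_force': array([-0.26979885, -0.38231392,  0.14567379]), 'wrist_torque': array([-0.04185328,  0.03094394,  0.02369275]), 'grip_force': 0.0, 'finger_gap': 85.17311309775687}
```

View pics/top1.png

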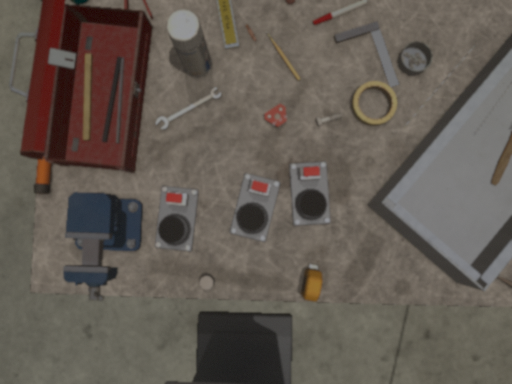

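View pics/scene1.png

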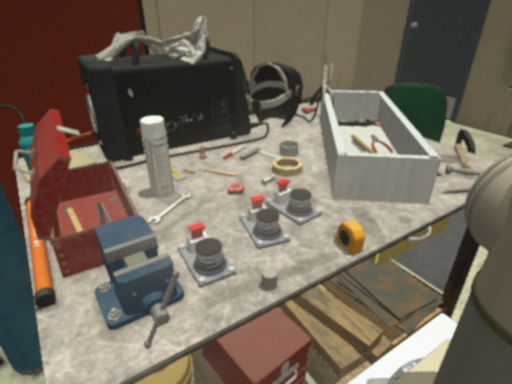

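```bash
cat >> h.py <<'E'
from scipy.spatial.transform import Rotation as Ro
def Rm(s): return Ro.from_euler("xyz",s["attitude"],degrees=True).as_matrix()
def blobs(m,lo,hi):
    n,_,st,c=cv2.connectedComponentsWithStats(m.astype(np.uint8)); return [(c[i],st[i]) for i in range(1,n) if lo<st[i][4]<hi]
E
python3 - <<'E'
from h import *
s=vision.snapshot("top"); R=Rm(s); h=cv2.cvtColor(s["img"],cv2.COLOR_BGR2HSV); H,S,V=cv2.split(h)
for nm,m,z in(("red",((H<10)|(H>170))&(S>120)&(V>70),70),("black",V<55,62)):
    for c,st in blobs(m,60,3000): print(nm,c.round(1),st,plane(s,c,z,R).round(1))
E
```

```text
red [322.5  18.7] [313  13  19  12 104] [ 959.7 -169.4   70. ]
red [275.5 114.7] [265 105  20  21 171] [743.6 -72.6  70. ]
red [310.9 170.7] [304 167  15   9 120] [ 625.3 -150.8   70. ]
red [259.1 186.1] [252 181  15  11 114] [589.3 -42.1  70. ]
red [173.5 197.2] [166 193  16   9 117] [560.5 138.3  70. ]
black [91.8 20.7] [  61    0   78   53 1701] [945.9 338.8  62. ]
black [137.9  92.8] [ 125   13   27  159 1284] [785.5 227.3  62. ]
black [497.5  56.6] [477  37  35  42 196] [ 890.9 -557.5   62. ]
black [423.5  50.1] [413  44  17  19 100] [ 899.4 -393.2   62. ]
black [111.8  99.5] [103  58  18  84 350] [769.3 283.7  62. ]
black [ 61.  112.8] [  48   67   27   93 1514] [737.  393.7  62. ]
black [ 32.3 154.2] [ 21 152  22   6  96] [644.6 451.1  62. ]
black [ 81.  164.2] [ 55 161  60   8 125] [625.8 342.8  62. ]
black [ 45.8 188.6] [ 42 184   8   9  61] [570.9 416.5  62. ]
black [310.5 203.3] [296 190  30  27 628] [ 556.5 -152.2   62. ]
black [115.3 225.2] [ 99 194  28  72 833] [497.5 261.5  62. ]
black [250.6 217.5] [237 204  28  28 577] [522.8 -26.   62. ]
black [171.3 229.3] [159 215  25  29 534] [492.6 141.3  62. ]
black [110.6 273.7] [103 267  14  18 110] [394.9 266.4  62. ]
```

The top view shows three feet with pads at px (173,229), (251,218) and (311,203), and tags 68 mm beyond each. The tag-to-pad distances match. The vise sits to the left, at (105,235). The scene view shows all the tags up. I'll move above the left pad, staying high past the vise.

step_arm([
  [[20, -36, 0, 0, 0, 0.04], [40, -72, 0, 0, 0, 0.09], [60, -108, 0, 0, 0, 0.14], [80, -144, 0, 0, 0, 0.19], [100, -180, 0, 0, 0, 0.24], [120, -215, 0, 0, 0, 0.28], [140, -250, 0, 0, 0, 0.32], [160, -286, 0, 0, 0, 0.36], [180, -322, 0, 0, 0, 0.4], [200, -358, 0, 0, 0, 0.44], [217, -388, 0, 0, 0, 0.468], [222, -398, 0, 0, 0, 0.468]],
], fingers=1, newtons=20)

```text
time: 1.15
tool_pos: [494.1, 133.4, 253.1]
tcp_rot: [-179.9, 0.0, 179.9]
ft_force: [-0.6, 0.8, -0.1]
finger_gap: -0.0
grip_force: 0.0
```

step_arm([
  [[0, 0, -30, 0, 0, 0], [0, 0, -65, 0, 0, 0], [0, 0, -100, 0, 0, 0], [0, 0, -125, 0, 0, 0], [0, 0, -139, 0, 0, 0], [0, 0, -143, 0, 0, 0], [0, 0, -143, 0, 0, 0], [0, 0, -143, 0, 0, 0]],
])

```text
time: 1.82
tool_pos: [492.9, 137.9, 111.2]
tcp_rot: [180.0, 0.0, -180.0]
ft_force: [0.6, 0.3, 0.3]
finger_gap: -0.3
grip_force: 0.0
```

```bash
python3 - <<'E'
from h import *
s=vision.snapshot("wrist"); R=Rm(s); cv2.imwrite("pics/w1.png",s["img"]); h=cv2.cvtColor(s["img"],cv2.COLOR_BGR2HSV); H,S,V=cv2.split(h)
for c,st in blobs(((H<10)|(H>170))&(S>120)&(V>70),60,30000): print(c.round(1),st,plane(s,c,70,R).round(1))
q=r.sense();print({k:q[k] for k in("time","tool_pos","tcp_rot","ft_force","finger_gap")}, s["eye"],s["attitude"])
E
```

```text
[ 18.5 349. ] [   0  326   45   49 1565] [576.2 -24.5  70. ]
[254.9 336.1] [249 327  12  19 190] [561.4 138.6  70. ]
[433.  342.5] [405 333  48  26 506] [568.8 258.2  70. ]
{'time': 1.8667, 'tool_pos': array([493.5253347 , 137.98134013, 111.88367612]), 'tcp_rot': array([ 1.79973807e+02,  1.28894737e-01, -1.79979928e+02]), 'ft_force': array([-0.83024701, -0.00915323, -0.37251694]), 'finger_gap': 0.05585816990775531} [409.19714818 138.38676026 231.98550613] [-1.87703017e+01 -1.17936590e-02  8.99974474e+01]
```

View pics/w1.png

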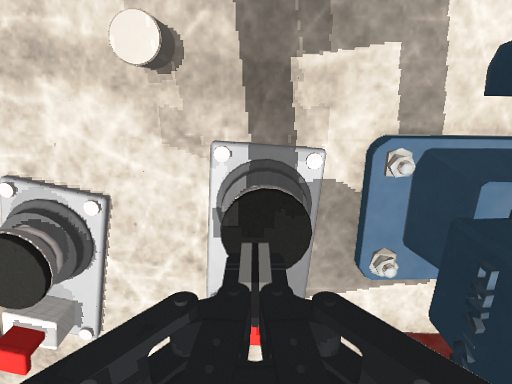

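The closed fingers stand over the left pad. The pad's centre is near px (267,228) and the fingers are at 256, so I'll shift about 4 mm to +y. The vise is clear. Next I press in two depths.

step_arm([
  [[0, 4, -10, 0, 0, 0], [0, 4, -20, 0, 0, 0], [0, 4, -25, 0, 0, 0], [0, 4, -28, 0, 0, 0], [0, 4, -30, 0, 0, 0], [0, 4, -31, 0, 0, 0], [0, 4, -31, 0, 0, 0], [0, 4, -31, 0, 0, 0], [0, 4, -31, 0, 0, 0], [0, 4, -31, 0, 0, 0]],
])

```text
time: 2.7
tool_pos: [492.1, 141.6, 79.6]
tcp_rot: [180.0, -0.1, -180.0]
ft_force: [-5.0, 0.5, 7.2]
finger_gap: 0.1
grip_force: 3.4
```

step_arm([
  [[0, 0, -2, 0, 0, 0], [0, 0, -4, 0, 0, 0], [0, 0, -4, 0, 0, 0], [0, 0, -4, 0, 0, 0], [0, 0, -4, 0, 0, 0], [0, 0, -4, 0, 0, 0], [0, 0, -4, 0, 0, 0]],
])

```text
time: 3.28
tool_pos: [492.4, 141.6, 76.3]
tcp_rot: [180.0, -0.0, -180.0]
ft_force: [-6.8, 0.5, 12.3]
finger_gap: 0.3
grip_force: 6.0
```

step_arm([
  [[0, 0, 0, 0, 0, 0], [0, 0, 0, 0, 0, 0], [0, 0, 0, 0, 0, 0]],
])

```text
time: 3.53
tool_pos: [492.4, 141.7, 76.3]
tcp_rot: [180.0, -0.0, -180.0]
ft_force: [-7.5, 0.1, 11.5]
finger_gap: 0.2
grip_force: 6.0
```

step_arm([
  [[0, 0, 10, 0, 0, 0], [0, 0, 35, 0, 0, 0], [4, -20, 45, 0, 0, 0], [10, -55, 45, 0, 0, 0], [16, -92, 45, 0, 0, 0], [22, -128, 45, 0, 0, 0], [28, -156, 45, 0, 0, 0], [30, -168, 45, 0, 0, 0], [30, -168, 36, 0, 0, 0], [30, -168, 36, 0, 0, 0], [30, -168, 36, 0, 0, 0], [30, -168, 36, 0, 0, 0]],
])

```text
time: 4.53
tool_pos: [522.0, -25.1, 110.8]
tcp_rot: [180.0, -0.1, -179.9]
ft_force: [0.0, -0.2, 0.4]
finger_gap: -0.4
grip_force: 0.0
```

step_arm([
  [[0, 0, -10, 0, 0, 0], [0, 0, -20, 0, 0, 0], [0, 0, -26, 0, 0, 0], [0, 0, -29, 0, 0, 0], [0, 0, -31, 0, 0, 0], [0, 0, -32, 0, 0, 0], [0, 0, -32, 0, 0, 0], [0, 0, -32, 0, 0, 0], [0, 0, -32, 0, 0, 0], [0, 0, -32, 0, 0, 0]],
])

```text
time: 5.37
tool_pos: [522.8, -26.6, 79.7]
tcp_rot: [-180.0, 0.0, -180.0]
ft_force: [-0.4, 0.1, 0.8]
finger_gap: 0.0
grip_force: 0.7
```

step_arm([
  [[0, 0, -2, 0, 0, 0], [0, 0, -4, 0, 0, 0], [0, 0, -4, 0, 0, 0], [0, 0, -4, 0, 0, 0], [0, 0, -4, 0, 0, 0], [0, 0, -4, 0, 0, 0], [0, 0, -4, 0, 0, 0]],
])

```text
time: 5.95
tool_pos: [522.9, -26.5, 75.6]
tcp_rot: [-180.0, 0.1, -180.0]
ft_force: [2.4, -1.5, 2.5]
finger_gap: 0.2
grip_force: 1.5
```

step_arm([
  [[0, 0, 0, 0, 0, 0], [0, 0, 0, 0, 0, 0], [0, 0, 0, 0, 0, 0]],
])

```text
time: 6.2
tool_pos: [522.9, -26.5, 75.5]
tcp_rot: [-180.0, 0.0, -180.0]
ft_force: [2.9, -0.7, 2.8]
finger_gap: 0.3
grip_force: 1.6
```

step_arm([
  [[0, 0, 10, 0, 0, 0], [0, 0, 35, 0, 0, 0], [5, -20, 45, 0, 0, 0], [14, -52, 45, 0, 0, 0], [23, -86, 45, 0, 0, 0], [31, -115, 45, 0, 0, 0], [34, -126, 45, 0, 0, 0], [34, -126, 36, 0, 0, 0], [34, -126, 36, 0, 0, 0], [34, -126, 36, 0, 0, 0], [34, -126, 36, 0, 0, 0]],
])

```text
time: 7.12
tool_pos: [555.8, -150.9, 110.7]
tcp_rot: [179.9, -0.1, -179.9]
ft_force: [-0.1, -0.1, 0.2]
finger_gap: -0.1
grip_force: 0.0
```

step_arm([
  [[0, 0, -10, 0, 0, 0], [0, 0, -20, 0, 0, 0], [0, 0, -26, 0, 0, 0], [0, 0, -29, 0, 0, 0], [0, 0, -31, 0, 0, 0], [0, 0, -32, 0, 0, 0], [0, 0, -32, 0, 0, 0], [0, 0, -32, 0, 0, 0], [0, 0, -32, 0, 0, 0], [0, 0, -32, 0, 0, 0]],
])

```text
time: 7.95
tool_pos: [556.8, -152.6, 79.7]
tcp_rot: [-180.0, 0.0, -180.0]
ft_force: [-1.8, 1.5, 4.6]
finger_gap: -0.1
grip_force: 1.9
```

step_arm([
  [[0, 0, -2, 0, 0, 0], [0, 0, -4, 0, 0, 0], [0, 0, -4, 0, 0, 0], [0, 0, -4, 0, 0, 0], [0, 0, -4, 0, 0, 0], [0, 0, -4, 0, 0, 0], [0, 0, -4, 0, 0, 0]],
])

```text
time: 8.53
tool_pos: [557.0, -152.6, 76.0]
tcp_rot: [-180.0, 0.1, -180.0]
ft_force: [-2.1, 1.3, 7.7]
finger_gap: 0.0
grip_force: 3.7
```

step_arm([
  [[0, 0, 0, 0, 0, 0], [0, 0, 0, 0, 0, 0], [0, 0, 0, 0, 0, 0]],
])

```text
time: 8.78
tool_pos: [557.0, -152.7, 75.9]
tcp_rot: [-180.0, 0.1, -180.0]
ft_force: [-2.6, 1.3, 8.0]
finger_gap: 0.0
grip_force: 3.7
```

Measured forces at about 8 mm were 12 N (left), 2.8 N (middle) and 8 N (right), so the middle foot is softest. I'll go to its tag at (589,-42).

step_arm([
  [[0, 0, 10, 0, 0, 0], [0, 0, 35, 0, 0, 0], [4, 15, 45, 0, 0, 0], [14, 46, 45, 0, 0, 0], [23, 78, 45, 0, 0, 0], [30, 102, 45, 0, 0, 0], [33, 110, 45, 0, 0, 0], [33, 110, 45, 0, 0, 0], [33, 110, 36, 0, 0, 0], [33, 110, 30, 0, 0, 0], [33, 110, 30, 0, 0, 0], [33, 110, 30, 0, 0, 0]],
])

```text
time: 9.78
tool_pos: [588.4, -43.6, 104.0]
tcp_rot: [180.0, -0.1, 179.9]
ft_force: [-1.3, -0.5, 0.1]
finger_gap: -0.0
grip_force: 0.0
```

```bash
python3 - <<'E'
from h import *
s=vision.snapshot("wrist"); cv2.imwrite("pics/w2.png",s["img"])
print(r.sense()["tool_pos"],r.sense()["ft_force"])
E
```

```text
[588.8938606  -43.46753548 104.6060601 ] [-0.99611729 -0.40761745  0.06696633]
```

View pics/w2.png

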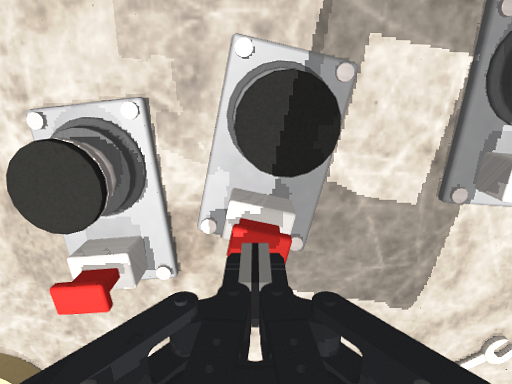

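The fingers stand centred over the middle red tag, at px (258,243). The right tag at (85,292) is still up. I'll push down now.

step_arm([
  [[0, 0, -6, 0, 0, 0], [0, 0, -11, 0, 0, 0], [0, 0, -15, 0, 0, 0], [0, 0, -19, 0, 0, 0], [0, 0, -23, 0, 0, 0], [0, 0, -27, 0, 0, 0], [0, 0, -30, 0, 0, 0], [0, 0, -32, 0, 0, 0], [0, 0, -34, 0, 0, 0], [0, 0, -34, 0, 0, 0], [0, 0, -34, 0, 0, 0], [0, 0, -34, 0, 0, 0]],
])

```text
time: 10.83
tool_pos: [589.2, -42.1, 70.9]
tcp_rot: [180.0, -0.0, -180.0]
ft_force: [-0.4, -0.4, 0.3]
finger_gap: -0.2
grip_force: 0.0
```

step_arm([
  [[0, 0, -1, 0, 0, 0], [0, 0, -1, 0, 0, 0], [0, 0, -1, 0, 0, 0], [0, 0, -1, 0, 0, 0]],
])

```text
time: 11.17
tool_pos: [589.5, -42.4, 70.2]
tcp_rot: [180.0, -0.0, -180.0]
ft_force: [-0.2, -0.7, 0.5]
finger_gap: -0.2
grip_force: 0.1
```

step_arm([
  [[0, 0, 10, 0, 0, 0], [0, 0, 40, 0, 0, 0], [0, 0, 75, 0, 0, 0], [0, 0, 110, 0, 0, 0], [0, 0, 130, 0, 0, 0], [0, 0, 140, 0, 0, 0], [0, 0, 140, 0, 0, 0], [0, 0, 140, 0, 0, 0], [0, 0, 140, 0, 0, 0]],
])

```text
time: 11.92
tool_pos: [588.4, -42.3, 208.0]
tcp_rot: [180.0, -0.2, -180.0]
ft_force: [0.0, -0.2, 0.4]
finger_gap: 0.0
grip_force: 0.0
```

```bash
python3 - <<'E'
from h import *
s=vision.snapshot("scene"); cv2.imwrite("pics/s2.png",cv2.resize(s["img"][150:320,150:380],None,fx=3,fy=3))
print(r.sense()["tool_pos"],r.sense()["ft_force"])
E
```

```text
[588.19928513 -42.28045346 207.63085063] [-0.42266338  0.17186877 -0.29519285]
```

View pics/s2.png

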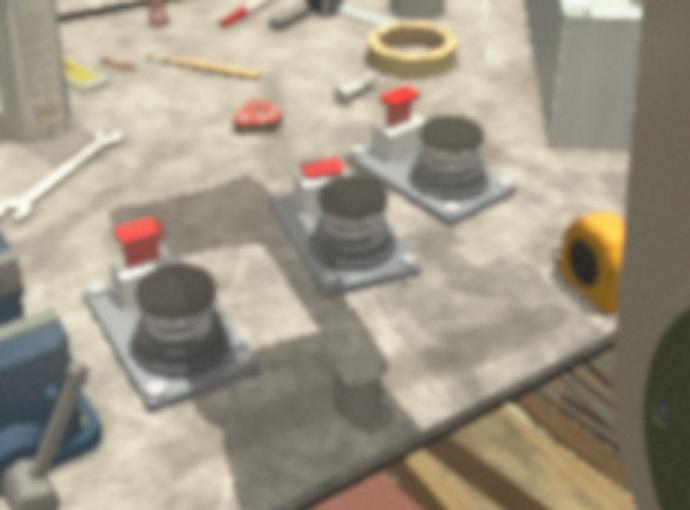

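The middle tag, at (322,168), rests on its block. The left tag (140,240) and right tag (400,100) are up, and the bystanders haven't moved. I'm handing in.

```bash
python3 -c "
from bench import r
print(r.hand_in())"
```

```text
the job is handed in; nothing more can be done
None
```

The middle foot is the softest (about 2.8 N at 8 mm, against 12 N left and 8 N right); I pushed its tag fully down, left the other two tags up, and handed the job in (no verdict was returned).

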